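Press the slide holder down and slide it home under the leaf spring

ROBOT

A 6-joint arm with a two-finger parallel gripper is mounted at the origin on the work surface. World frame = base frame: x ahead of the robot, y to its left, z up, the work surface at z = 0. Lengths are in m, angles in rad, forces in N, time in s.
With the tool pointing down it reaches from about 0.375 to 0.975 m from the base axis. Payload 3.8 kg.
Tool frame: the origin (TCP) lies at the very end of the fingers, on their centre line; the grasp point (between the pads) lies 19 mm behind it (bot.tcp_to_grasp is the z of the grasp point in the tool frame, in m); z points along the fingers, y is the direction in which the jaws open and shut (so a half turn about z gives the same grasp; the last joint's range is limited). The gripper opens to 85 mm and grips with 20 to 120 N. Pads are 22 mm wide; open, the fingers measure 114 mm over their backs; the gripper's body (76 mm by 85 mm) begins 54 mm behind the grasp point. The pads swing forward as they close: fully open they stand 13 mm farther back than shut.
Start: joints at [1.19, 0.264, 1.604, -0, 1.274, -0.037], TCP at [0.228, 0.635, 0.231] pointing down, gripper open.
Joint ranges: [-2.63, 2.63], [-0.94, 2.18], [0.31, 2.57], [-1.31, 4.45], [0, 2.66], [-2.55, 2.55]. Speed limits (rad/s): [2.57, 2.57, 3.14, 3.14, 3.14, 3.14].

INTERFACE

Orientations are given as a rotation vector (axis times angle).
In Python, from workcell import status, vision, job, bot gives the robot as it stands.
- The arm moves only by the tool apply_moves, never from a script. Its argument "deltas" is a list of rows, each a list of 7 numbers: the shift along the tool's x, y, z in m, then the turn, a rotation vector about the tool's x, y, z in rad, then the closure, from 0 (fully open) to 1 (shut). In form: [[x, y, z, rx, ry, rz, jaw], ...]. A call has 1 to 8 rows; each row is the pose to reach, as a shift and turn from the pose commanded when the call began, along the tool's axes at that moment; what a row does not reach only later rows make up. A row lasts 1/12 s, in which the tool goes at most 41.7 mm and 7.16 degrees, less where a joint would pass 70% of its speed; a pose out of reach is approached as far as the arm can. A call with a gripper value outside its range is refused whole. The fingers move at their own pace and stop on an object; "squeeze" is the grip in N (left out, the last holds). Time passes only in rows, so rows that repeat a pose let the fingers close. It gives the time, the measured TCP pose, the force and the opening at its end, in the units of the state.
- status.read_state(): the state, without advancing time (a new reading comes with each control period).
- vision.read_camera(name): name is "scene" or "top" or "wrist"; returns the picture (480x640x3 uint8, red, green, blue); there is no depth.
- vision.get_calibration(name): a dict with "fov_y" (degrees; the focal length in pixels is half the picture's height over the tangent of half this angle, whatever the lens; pixels are square), "cx", "cy" (the principal point, pixels), "R" (3x3) and "t" (3): a world point X has camera coordinates R X + t; the wrist camera has in their place "tool_from_camera" (4x4, takes a point from camera to tool coordinates, whose origin is the TCP and whose axes are the flange's). Camera axes: x right, y down, z forward; pixel columns grow to the right and rows downward; lengths in m; the calibration is good to about 2 mm. The wrist camera is an equidistant fisheye: a pixel r from the principal point sees the ray r / f radians off the axis. A picture is of the moment at which its call begins: read the wrist's pose just before it. get_calibration takes no time and is no camera call.
- job.finish_job(): hands the job in, once; it reports no verdict.
The state is a dict: "time": time; "q": joint angles; "joint_vel": joint speeds; "joint_torque": joint torques, N m; "tool_pos": TCP position; "tcp_rot": TCP orientation; "wrist_force": force on the tool from outside, world axes, zero at the start; "torque": the same for the moment, N m; "width": opening from 0.0 (shut) to 1.0 (fully open).
Only numpy, scipy, OpenCV 4.12 (cv2) and the standard library are available. Lean on these libraries where they do the work, as an engineer would, in place of code of your own. Each camera call takes 0.05 s, during which the arm holds its last target. There are 200 camera calls.

TASK

Load the slide holder: press the metal plate down hard against its springy bed with the fingertips (the grooved pad at its tail is made for that) and, keeping it pressed, slide it under the dark bridge and the leaf springs until it is fully home against the end stop and the bed pops up again behind it. Then let go and move clear. Only press and push the holder, never lift it out of its channel, and leave the other things on the bench where they are.

Things in the scene. Friction and masses are not known exactly. Their poses are not given: they have to be found in the camera images.
- loader: Slide loader fixed to the bench: white block 262 x 86 mm with a straight channel 55 mm wide; walls 30 mm high above the bench, nothing on it above 42 mm. Origin at bench height on the channel's centre line, under the step where the sprung bed (x -126 to -1 mm) ends and the fixed track (floor 20 mm above the bench) begins. z up, x along the channel in the loading direction, y across.
- bed (a joint): How far the black sprung bed is pressed down, m. 0: up, its top 25 mm above the bench; 0.0056: on its stop, 19.4 mm above the bench. It starts to yield at about 5 N, 10 to 11 N push it all the way down, and it springs up by itself when free.
- spring_bridge (a point): Middle of the underside of the dark bridge over the track, 30 mm above the bench (top 40 mm); it spans x = 46 to 60 mm of the loader. With the bed up the holder is 3 mm too high to enter; pressed down it has 2 mm of room. From the bridge to x = 105 mm two steel leaf springs slope down to 26 mm above the bench; they yield upward and drag on the holder with 4 to 5 N together.
- end_stop (a point): Middle of the end stop's face, at x = 119.5 mm of the loader, 24 mm above the bench (its top 30 mm). The holder's front edge touches it when fully home.
- holder: Loose aluminium slide holder, plate 115 x 52 x 8 mm, 0.13 kg, lying on the bed in the channel, a glass slide in its front part. Origin: middle of its underside; x the loading direction, z up. Starts 28 to 50 mm before the loader's origin, 25 mm above the bench. Home: origin at x = 62 mm of the loader, 20 mm above the bench, tail 4.5 mm past the bed. A ridge 6 mm high crosses it at x = -25.5 to -19.5 mm.
- thumb_pad (a point): Middle of the thumb pad: the flat grooved top of the holder's tail, 32 mm long (from the tail edge to the ridge, which can be pushed against) and 52 mm wide, 8 mm above the holder's underside, 41.5 mm behind its origin. At home the bridge begins 25 mm ahead of this point.
- oil_bottle: Bystander, leave alone: small brown immersion-oil bottle with a black cap, 26 mm across, 55 mm high, standing beside the loader.
- petri: Bystander, leave alone: small clear dish, 60 mm across, 14 mm high, lying beside the loader.
- slide_box: Bystander, leave alone: grey flat slide box, 85 x 35 x 30 mm, lying beside the loader.
- screwdriver: Bystander, leave alone: screwdriver, 140 mm long, lying on the bench (origin about its middle).
- beaker: Bystander, leave alone: small glass beaker, 64 mm across, 85 mm high, on the bench.
- objective: Bystander, leave alone: spare microscope objective, dark metal with a brass band, 52 mm across at the foot, 45 mm high, on the bench.
- mouse: Bystander, leave alone: computer mouse, 100 x 60 x 31 mm, on the bench.
Mind the look-alikes: they are no part of the job. Of the things that look like the holder, the smallest one is meant.

How it is judged:
On the way, in this order (a step that is already met when the one before it is completed fails the run):
1. fingers press the holder's bed down at least 2.8 mm, the holder's front not yet past the bridge (value of joint bed above 0.0028 m and contact force between the fingers and holder above 3 N and x of holder in the frame of loader below 0 m), for 0.1 s.
2. with the bed still pressed down, the holder's front is under the leaf spring (front edge 77 mm or more past the loader's origin) (value of joint bed above 0.0025 m and contact force between the fingers and holder above 2 N and x of holder in the frame of loader above 0.0195 m), for 0.05 s.
At the end, for the whole second after the job is handed in: the holder is home: within about 3 mm of the end stop, flat on the track (within 2 mm and 2 degrees), at rest, and the bed is up behind it (within 1.5 mm) (x of holder in the frame of loader between 0.0588 and 0.0645 m and z of holder in the frame of loader between 0.018 and 0.022 m and angle between holder's own z axis and vertical below 0.035 rad and value of joint bed below 0.0015 m and linear speed of holder below 0.01 m/s); the robot touches nothing.
It fails at once if the holder is lifted more than 12 mm above its place on the bed, or tipped more than 14 degrees (z of holder in the frame of loader above 0.037 m or angle between holder's own z axis and vertical above 0.25 rad).
It fails at once if a bystander is moved more than 20 mm (distance of any of oil_bottle, petri, slide_box, screwdriver, beaker, objective, mouse from where it was at the start of the episode above 0.02 m).
It also fails if it takes over 48 s, if anything falls off the work surface, if the arm or the gripper's body presses on something with over 40 N, if the wrist force passes 120 N, or if a joint passes its speed limit or range.

## Working session

There is one attempt and no reset: what is moved stays moved. The work goes in short steps, Python scripts to look and compute and a tool call to move; the robot and the scene stay as the last step left them, time stands still between calls to the robot, and variables do not carry over. Pictures are saved under pics/ and viewed, about 8 in all and at most 12, crops included, and the job is handed in when it is done.

Besides the shell and the picture viewer there is one more tool, called after "Call:" as name(argument=value, ...) on one line, values as JSON. apply_moves: Moves the arm, as the interface text tells. Its arguments: {"type":"object","properties":{"deltas":{"type":"array","items":{"type":"array","items":{"type":"number"}}},"squeeze":{"type":"number"}},"required":["deltas"]}

```bash
mkdir -p pics; ls
python3 - <<'E'
from workcell import status, vision, job, bot
import cv2, numpy as np
print(status.read_state()); print(bot.tcp_to_grasp)
for n in ["scene","top","wrist"]:
    print(n, vision.get_calibration(n))
for n in ["scene","top"]:
    cv2.imwrite(f"pics/{n}0.png", vision.read_camera(n)[:,:,::-1])
E
```

```text
pics
{'time': 0.0, 'q': array([ 1.19011652e+00,  2.64741390e-01,  1.60534974e+00, -3.69431139e-06,
        1.27369185e+00, -3.69122071e-02]), 'joint_vel': array([-0.00014839, -0.00083092,  0.00014593,  0.00093433,  0.00039629,
       -0.00055829]), 'joint_torque': array([ 1.60748750e-04, -5.15082049e+01, -3.67322695e+01, -8.43474163e-05,
        1.26980210e-02, -1.34256659e-06]), 'tool_pos': array([0.22724441, 0.63483837, 0.22998304]), 'tcp_rot': array([-0.53725485, -3.09485372,  0.0033665 ]), 'wrist_force': array([-0.31937931,  0.26882222,  0.60665189]), 'torque': array([-0.01635485,  0.00321309, -0.03692798]), 'width': 1.0006746478902115}
-0.0187
scene {'fov_y': 54.53119716830801, 'cx': 318.9301076304353, 'cy': 241.8576144281162, 'R': array([[-0.34989657,  0.93678776, -0.00104452],
       [ 0.80248332,  0.29915733, -0.51626099],
       [-0.4833145 , -0.18147616, -0.85643067]]), 't': array([ 0.15069488, -0.40575427,  1.22641924])}
top {'fov_y': 50.645854770237904, 'cx': 314.97418711337536, 'cy': 243.167781546821, 'R': array([[-0.0205868 , -0.99964192,  0.01709421],
       [-0.99559207,  0.01893258, -0.0918585 ],
       [ 0.09150197, -0.01890994, -0.99562533]]), 't': array([0.01270057, 0.51046589, 1.27620381])}
wrist {'fov_y': 65.70646984690485, 'cx': 312.0264857335608, 'cy': 239.87751770215954, 'tool_from_camera': array([[ 3.99089732e-04, -9.61350651e-01, -2.75326655e-01,
         7.03692422e-02],
       [ 9.99999860e-01,  2.88230968e-04,  4.43105108e-04,
        -4.48656270e-04],
       [-3.46621715e-04, -2.75326794e-01,  9.61350631e-01,
        -1.43020786e-01],
       [ 0.00000000e+00,  0.00000000e+00,  0.00000000e+00,
         1.00000000e+00]])}
```

View pics/scene0.png

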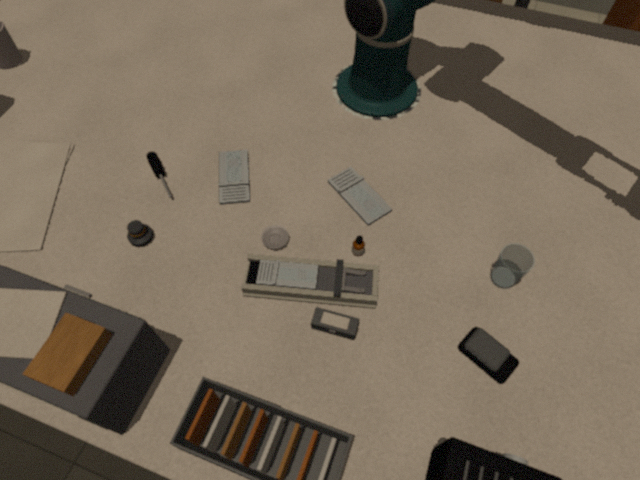

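View pics/top0.png

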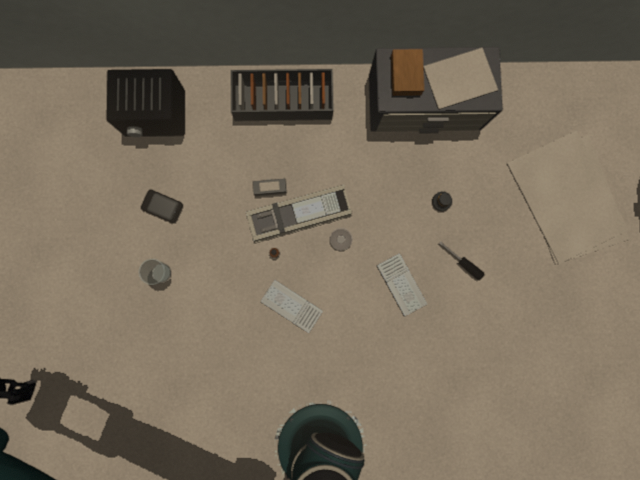

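The scene shows three things that look like the holder. In the top view they are the plate in the loader channel at (318,208), a loose plate at (292,305) and a loose plate at (402,284). The one in the channel is smallest and matches the description. I'll check it in a close crop.

Run:
```python
import cv2
a=cv2.imread("pics/top0.png")[165:265,235:365]
cv2.imwrite("pics/top0c.png", cv2.resize(cv2.convertScaleAbs(a,alpha=1.5),None,fx=6,fy=6,interpolation=cv2.INTER_CUBIC))
```

```text
(no output)
```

View pics/top0c.png

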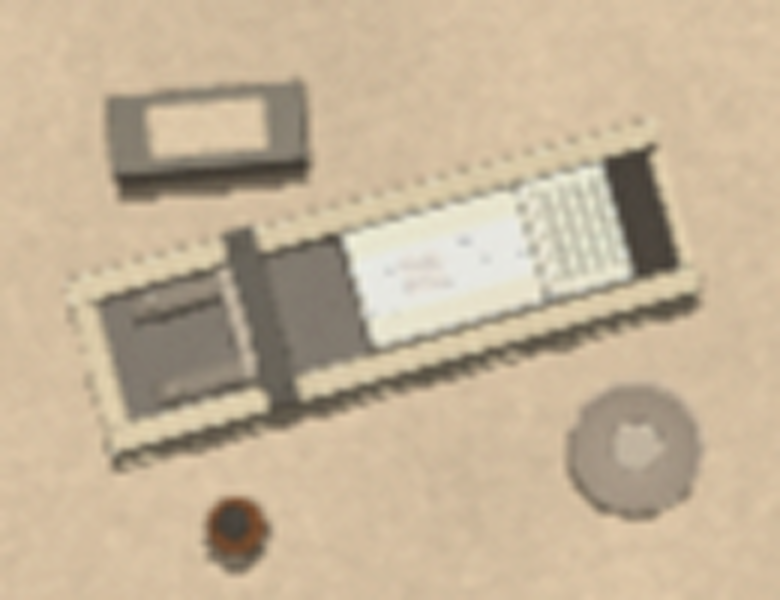

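The crop shows the channel plate with its grooved pad, tail edge from (608,165) to (632,280) and front edge from (343,237) to (370,350). The bridge is near (262,320). The wall-top corners are at (70,280), (655,122), (700,283) and (113,450).

```bash
cat > h.py <<'E'
import numpy as np
from workcell import vision, status
from scipy.spatial.transform import Rotation as Rt
def back(c,uv,z):
    k=vision.get_calibration(c); f=240/np.tan(np.radians(k["fov_y"]/2))
    d=np.array([(uv[0]-k["cx"])/f,(uv[1]-k["cy"])/f,1]); R=k["R"]; o=-R.T@k["t"]; d=R.T@d
    return o+d*(z-o[2])/d[2]
def wback(uv,z,s):
    k=vision.get_calibration("wrist"); f=240/np.tan(np.radians(k["fov_y"]/2)); T=k["tool_from_camera"]
    p=np.array(uv)-[k["cx"],k["cy"]]; r=np.hypot(*p); th=r/f
    d=np.r_[p/max(r,1e-9)*np.sin(th),np.cos(th)]
    W=Rt.from_rotvec(s["tcp_rot"]).as_matrix()
    o=s["tool_pos"]+W@T[:3,3]; d=W@T[:3,:3]@d
    return o+d*(z-o[2])/d[2]
E
python3 - <<'E'
from h import *
t=lambda u,v,z: back("top",(u/6+235,v/6+165),z)
C=[t(70,280,.03),t(655,122,.03),t(700,283,.03),t(113,450,.03)]
for c in C: print(c.round(4))
ex=(C[0]+C[3]-C[1]-C[2])[:2]; L=np.linalg.norm(ex)/2; ex/=np.linalg.norm(ex); yaw=np.arctan2(ex[1],ex[0])
cen=np.mean(C,0)[:2]; print("len",L,"wid",np.linalg.norm(C[0]-C[3]),np.linalg.norm(C[1]-C[2]),"yaw",yaw,"cen",cen)
# end-of-bed outer end at x=-126 or so; block 262 long
ey=np.array([-ex[1],ex[0]])
for n,(u,v),z in [("front",(356,294),.033),("tail",(620,222),.033),("ridge",(532,246),.039),("bridgeL",(250,320),.04),("bridgeR",(280,310),.04)]:
    p=t(u,v,z)[:2]; print(n,p.round(4),"rel centre",((p-cen)@ex).round(4),((p-cen)@ey).round(4))
print(Rt.from_rotvec(status.read_state()["tcp_rot"]).as_matrix().round(3))
E
```

```text
[0.5942 0.1758 0.03  ]
[ 0.6583 -0.0757  0.03  ]
[ 0.5881 -0.0931  0.03  ]
[0.5211 0.1582 0.03  ]
len 0.2597636901651654 wid 0.07525718334274203 0.07235124221627434 yaw 1.8259844913659276 cen [0.59043581 0.04129453]
front [0.5856 0.054 ] rel centre 0.0135 0.0015
tail [ 0.6146 -0.0593] rel centre -0.1034 0.002
ridge [ 0.6039 -0.0212] rel centre -0.0639 0.0028
bridgeL [0.5742 0.0988] rel centre 0.0597 0.0012
bridgeR [0.5783 0.0861] rel centre 0.0464 0.0005
[[-0.941  0.337 -0.001]
 [ 0.337  0.941 -0.002]
 [ 0.    -0.002 -1.   ]]
```

```bash
cat >> h.py <<'E'
cen=np.array([.5904,.0413]); yaw=1.826
def delta(lx,ly,z,yaw=yaw,cen=cen):
    s=status.read_state(); W=Rt.from_rotvec(s["tcp_rot"])
    e=np.array([np.cos(yaw),np.sin(yaw)]); n=np.array([-e[1],e[0]])
    p=np.r_[cen+e*lx+n*ly,z]
    G=Rt.from_matrix(np.c_[np.r_[e,0],-np.r_[n,0],[0,0,-1]])
    print("target",p.round(4),"shift",W.inv().apply(p-s["tool_pos"]).round(4),"turn",(W.inv()*G).as_rotvec().round(4))
E
python3 -c "
from h import *
delta(-.0825,.0015,.13)"
```

```text
target [ 0.6098 -0.0389  0.13  ] shift [-0.5873 -0.5052  0.1011] turn [-1.900e-03  9.000e-04  9.718e-01]
```

Call:
apply_moves(deltas=[[-0.587,-0.505,0.03,0,0,0.972,1],[-0.587,-0.505,0.03,0,0,0.972,1],[-0.587,-0.505,0.03,0,0,0.972,1],[-0.587,-0.505,0.03,0,0,0.972,1],[-0.587,-0.505,0.03,0,0,0.972,1],[-0.587,-0.505,0.03,0,0,0.972,1],[-0.587,-0.505,0.03,0,0,0.972,1],[-0.587,-0.505,0.03,0,0,0.972,1]])

```text
time: 0.77
tool_pos: [0.3922, 0.3438, 0.2179]
tcp_rot: [-1.928, -2.481, 0.001]
wrist_force: [0.4, 0.1, -0.5]
width: -0.002
```

```bash
python3 -c "
from h import *
delta(-.0825,.0015,.13)"
```

```text
target [ 0.6098 -0.0389  0.13  ] shift [-0.4246  0.1164  0.088 ] turn [-0.0005  0.0003 -0.0057]
```

Call:
apply_moves(deltas=[[-0.425,0.116,0.02,0,0,-0.006,1],[-0.425,0.116,0.02,0,0,-0.006,1],[-0.425,0.116,0.02,0,0,-0.006,1],[-0.425,0.116,0.02,0,0,-0.006,1],[-0.425,0.116,0.02,0,0,-0.006,1],[-0.425,0.116,0.02,0,0,-0.006,1],[-0.425,0.116,0.02,0,0,-0.006,1],[-0.425,0.116,0.02,0,0,-0.006,1]])

```text
time: 1.43
tool_pos: [0.5582, 0.0551, 0.2028]
tcp_rot: [-1.914, -2.491, 0.0]
wrist_force: [0.6, -0.5, -0.2]
width: 0.002
```

```bash
python3 -c "
from h import *
delta(-.0825,.0015,.11)"
```

```text
target [ 0.6098 -0.0389  0.11  ] shift [-0.1041  0.0257  0.0928] turn [-0.0004 -0.0003  0.0055]
```

Call:
apply_moves(deltas=[[-0.104,0.026,0.04,0,0,0.005,1],[-0.104,0.026,0.06,0,0,0.005,1],[-0.104,0.026,0.093,0,0,0.005,1],[-0.104,0.026,0.093,0,0,0.005,1],[-0.104,0.026,0.093,0,0,0.005,1],[-0.104,0.026,0.093,0,0,0.005,1]])

```text
time: 1.93
tool_pos: [0.6081, -0.037, 0.1081]
tcp_rot: [-1.919, -2.482, 0.004]
wrist_force: [0.2, 0.6, 0.5]
width: -0.003
```

Run:
```python
from h import *
import cv2,json
delta(-.0825,.0015,.11)
s=status.read_state(); a=vision.read_camera("wrist")[:,:,::-1]
np.savez("w1.npz",p=s["tool_pos"],r=s["tcp_rot"])
print(s["tool_pos"],s["wrist_force"])
cv2.imwrite("pics/w1.png",cv2.convertScaleAbs(a,alpha=1.3))
```

```text
target [ 0.6098 -0.0389  0.11  ] shift [-0.0023  0.0011 -0.0019] turn [-0.0046 -0.002  -0.0008]
[ 0.60811941 -0.03695344  0.10811909] [0.16837538 0.58506728 0.49599209]
```

View pics/w1.png

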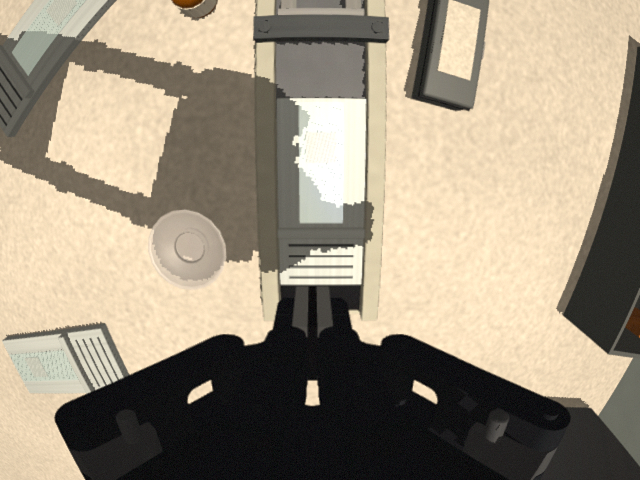

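The wrist view shows the holder's front edge at (277–366, 98), the tail edge at about (281–362, 285), the ridge near row 230–243 and the bridge at rows 15–40. The fingertips are near (312,290). I'll convert these to positions.

Run:
```python
from h import *
d=np.load("w1.npz"); s=dict(tool_pos=d["p"],tcp_rot=d["r"])
e=np.array([np.cos(yaw),np.sin(yaw)]); n=np.array([-e[1],e[0]])
for nm,uv,z in [("frontL",(277,98),.033),("frontR",(366,98),.033),("tailL",(281,285),.033),("tailR",(362,285),.033),("ridge far",(322,229),.039),("ridge near",(322,243),.033),
 ("wallL top",(258,60),.03),("wallR top",(386,60),.03),("wallL bot",(265,318),.03),("wallR bot",(377,318),.03),("bridge near L",(257,39),.04),("bridge near R",(387,39),.04),("bridge far",(322,15),.04)]:
    p=wback(uv,z,s)[:2]; print(nm,p.round(4),"loader",((p-cen)@e).round(4),((p-cen)@n).round(4))
p=s["tool_pos"][:2]; print("tcp",((p-cen)@e).round(4),((p-cen)@n).round(4))
```

```text
frontL [0.5643 0.0475] loader 0.0126 0.0237
frontR [0.6141 0.0608] loader 0.0129 -0.0278
tailL [ 0.5938 -0.0639] loader -0.1026 0.0233
tailR [ 0.6438 -0.0508] loader -0.1026 -0.0284
ridge far [ 0.609  -0.0203] loader -0.0643 -0.0024
ridge near [ 0.6118 -0.0303] loader -0.0746 -0.0026
wallL top [0.547  0.0679] loader 0.0367 0.0353
wallR top [0.62   0.0875] loader 0.0372 -0.0403
wallL bot [ 0.5887 -0.0917] loader -0.1282 0.0352
wallR bot [ 0.6619 -0.0727] loader -0.1283 -0.0404
bridge near L [0.5451 0.0784] loader 0.0473 0.0345
bridge near R [0.6162 0.0975] loader 0.0479 -0.0391
bridge far [0.5771 0.1012] loader 0.0613 -0.0022
tcp -0.0802 0.0026
```

```bash
python3 -c "
from h import *
delta(-.0845,-.0018,.038)"
```

```text
target [ 0.6135 -0.04    0.038 ] shift [-0.0047  0.0031  0.0721] turn [-0.0012 -0.0009  0.0003]
```

Call:
apply_moves(deltas=[[-0.0047,0.003,0.03,0,0,0,1],[-0.0047,0.003,0.055,0,0,0,1],[-0.0047,0.003,0.07,0,0,0,1],[-0.0047,0.003,0.072,0,0,0,1],[-0.0047,0.003,0.072,0,0,0,1]])

```text
time: 2.4
tool_pos: [0.614, -0.0393, 0.0392]
tcp_rot: [1.918, 2.488, 0.001]
wrist_force: [-0.0, -0.6, -0.7]
width: 0.004
```

Run:
```python
from h import *
import cv2
delta(-.0845,-.0018,.038)
s=status.read_state(); a=vision.read_camera("wrist")[:,:,::-1]
print(s["tool_pos"],s["wrist_force"])
cv2.imwrite("pics/w2.png",cv2.convertScaleAbs(cv2.resize(a[150:400,200:440],None,fx=2.4,fy=2.4,interpolation=cv2.INTER_CUBIC),alpha=1.3))
```

```text
target [ 0.6135 -0.04    0.038 ] shift [-0.0006 -0.0007  0.0012] turn [ 0.0004 -0.      0.0022]
[ 0.61402237 -0.03926989  0.03918478] [-0.02933359 -0.60932784 -0.74585837]
```

View pics/w2.png

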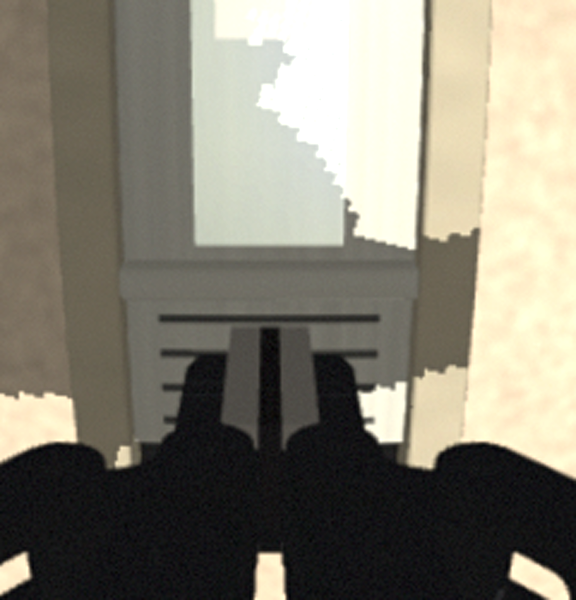

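The fingertips are centred on the grooved pad, with their front (row 327) a few mm behind the ridge base (row 297). Now I press.

Call:
apply_moves(deltas=[[0,0,0.004,0,0,0,1],[0,0,0.006,0,0,0,1],[0,0,0.008,0,0,0,1],[0,0,0.009,0,0,0,1],[0,0,0.01,0,0,0,1],[0,0,0.01,0,0,0,1]])

```text
time: 2.95
tool_pos: [0.6154, -0.0403, 0.0298]
tcp_rot: [1.919, 2.485, 0.003]
wrist_force: [-1.0, 1.2, 6.0]
width: -0.002
```

Call:
apply_moves(deltas=[[0,0,0.001,0,0,0,1],[0,0,0.002,0,0,0,1],[0,0,0.003,0,0,0,1],[0,0,0.004,0,0,0,1],[0,0,0.004,0,0,0,1],[0,0,0.004,0,0,0,1]])

```text
time: 3.45
tool_pos: [0.6155, -0.0403, 0.0273]
tcp_rot: [1.919, 2.485, 0.003]
wrist_force: [-3.2, 1.4, 14.3]
width: -0.001
```

Bed is on its stop at about 14 N. Start sliding.

Call:
apply_moves(deltas=[[0.002,0,0.0005,0,0,0,1],[0.004,0,0.0005,0,0,0,1],[0.007,0,0.0005,0,0,0,1],[0.01,0,0.0005,0,0,0,1],[0.013,0,0.0005,0,0,0,1],[0.016,0,0.0005,0,0,0,1],[0.02,0,0.0005,0,0,0,1],[0.02,0,0.0005,0,0,0,1]])

```text
time: 4.12
tool_pos: [0.6133, -0.024, 0.0279]
tcp_rot: [1.912, 2.48, 0.003]
wrist_force: [1.1, -8.8, 12.7]
width: 0.0
```

Run:
```python
from h import *
import cv2
delta(-.0845+.02,-.0018,.024)
s=status.read_state(); a=vision.read_camera("wrist")[:,:,::-1]
print(s["tool_pos"],s["wrist_force"])
cv2.imwrite("pics/w3.png",cv2.convertScaleAbs(cv2.resize(a[0:400,160:480],None,fx=1.5,fy=1.5,interpolation=cv2.INTER_CUBIC),alpha=1.3))
```

```text
target [ 0.6084 -0.0207  0.024 ] shift [ 0.0045 -0.0039  0.0038] turn [0.0074 0.0068 0.0018]
[ 0.61328169 -0.02397455  0.02789089] [ 1.06667283 -8.81256343 12.74660545]
```

View pics/w3.png

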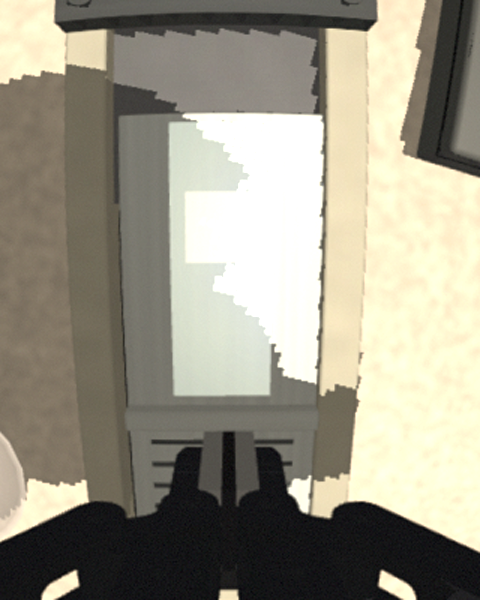

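The holder is following and the fingertips are against its ridge. The front edge (row 115) still has to reach the bridge (row 30). I'll continue and take out the small sideways drift.

Call:
apply_moves(deltas=[[0.003,-0.0005,0.001,0,0,0,1],[0.006,-0.001,0.001,0,0,0,1],[0.009,-0.0015,0.001,0,0,0,1],[0.012,-0.002,0.001,0,0,0,1],[0.015,-0.0025,0.001,0,0,0,1],[0.018,-0.003,0.001,0,0,0,1],[0.021,-0.003,0.001,0,0,0,1],[0.024,-0.003,0.001,0,0,0,1]])

```text
time: 4.83
tool_pos: [0.6063, -0.002, 0.028]
tcp_rot: [1.91, 2.477, 0.006]
wrist_force: [2.5, -10.9, 14.9]
width: 0.004
```

```bash
python3 -c "
from h import *
delta(-.0845+.044,-.0018,.023)"
```

```text
target [0.6024 0.0026 0.023 ] shift [ 0.0055 -0.0027  0.0049] turn [0.011  0.0082 0.0018]
```

Call:
apply_moves(deltas=[[0.003,-0.0005,0.0005,0,0,0,1],[0.006,-0.001,0.0005,0,0,0,1],[0.009,-0.0015,0.0005,0,0,0,1],[0.012,-0.002,0.0005,0,0,0,1],[0.015,-0.002,0.0005,0,0,0,1],[0.018,-0.002,0.0005,0,0,0,1],[0.021,-0.002,0.0005,0,0,0,1],[0.024,-0.002,0.0005,0,0,0,1]])

```text
time: 5.5
tool_pos: [0.5991, 0.0206, 0.028]
tcp_rot: [1.909, 2.477, 0.007]
wrist_force: [3.3, -12.1, 15.5]
width: -0.003
```

Run:
```python
from h import *
import cv2
delta(-.0845+.068,-.0018,.0225)
s=status.read_state(); a=vision.read_camera("wrist")[:,:,::-1]
print(s["tool_pos"],s["wrist_force"])
cv2.imwrite("pics/w4.png",cv2.convertScaleAbs(cv2.resize(a[0:400,160:480],None,fx=1.5,fy=1.5,interpolation=cv2.INTER_CUBIC),alpha=1.3))
```

```text
target [0.5963 0.0258 0.0225] shift [ 0.0058 -0.0015  0.0054] turn [0.0124 0.0086 0.002 ]
[0.59912779 0.02056588 0.028004  ] [  3.31354515 -12.0974928   15.46097019]
```

View pics/w4.png

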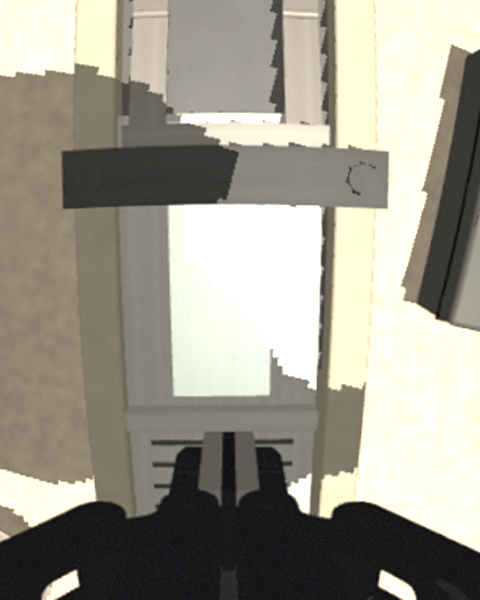

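The front is through the bridge and entering the leaf springs (front edge at row 115), with the pad still pressed.

Call:
apply_moves(deltas=[[0.003,0,0.0005,0,0,0,1],[0.006,0,0.0005,0,0,0,1],[0.009,0,0.0005,0,0,0,1],[0.012,0,0.0005,0,0,0,1],[0.015,0,0.0005,0,0,0,1],[0.018,0,0.0005,0,0,0,1],[0.021,0,0.0005,0,0,0,1],[0.024,0,0.0005,0,0,0,1]])

```text
time: 6.22
tool_pos: [0.5939, 0.0426, 0.028]
tcp_rot: [1.907, 2.476, 0.006]
wrist_force: [4.2, -18.1, 17.5]
width: 0.0
```

```bash
python3 -c "
from h import *
delta(-.0845+.092,-.0018,.022)"
```

```text
target [0.5902 0.049  0.022 ] shift [ 0.0072 -0.002   0.0059] turn [0.0134 0.0109 0.0031]
```

Call:
apply_moves(deltas=[[0.003,0,0,0,0,0,1],[0.006,0,0,0,0,0,1],[0.009,-0.0005,0,0,0,0,1],[0.012,-0.001,0,0,0,0,1],[0.015,-0.001,0,0,0,0,1],[0.018,-0.001,0,0,0,0,1],[0.02,-0.001,0,0,0,0,1],[0.022,-0.001,0,0,0,0,1]])

```text
time: 6.88
tool_pos: [0.5878, 0.0635, 0.028]
tcp_rot: [1.907, 2.475, 0.007]
wrist_force: [5.4, -18.1, 17.2]
width: 0.001
```

```bash
python3 -c "
from h import *
delta(-.0845+.114,-.0018,.022)"
```

```text
target [0.5847 0.0703 0.022 ] shift [ 0.0074 -0.0013  0.0059] turn [0.0141 0.0108 0.0029]
```

Call:
apply_moves(deltas=[[0.002,0,0,0,0,0,1],[0.004,0,0,0,0,0,1],[0.005,0,0,0,0,0,1],[0.006,0,0,0,0,0,1],[0.006,0,0,0,0,0,1]])

```text
time: 7.3
tool_pos: [0.5863, 0.0689, 0.028]
tcp_rot: [1.906, 2.475, 0.006]
wrist_force: [6.0, -20.5, 16.5]
width: 0.0
```

Run:
```python
from h import *
import cv2
delta(-.0845+.120,-.0018,.022)
s=status.read_state(); a=vision.read_camera("wrist")[:,:,::-1]
print(s["tool_pos"],s["wrist_force"])
cv2.imwrite("pics/w5.png",cv2.convertScaleAbs(cv2.resize(a[0:400,160:480],None,fx=1.5,fy=1.5,interpolation=cv2.INTER_CUBIC),alpha=1.3))
```

```text
target [0.5832 0.0761 0.022 ] shift [ 0.0079 -0.0013  0.0059] turn [0.0139 0.0114 0.0033]
[0.58633807 0.06887087 0.02799881] [  5.9761446  -20.48415135  16.52812157]
```

View pics/w5.png

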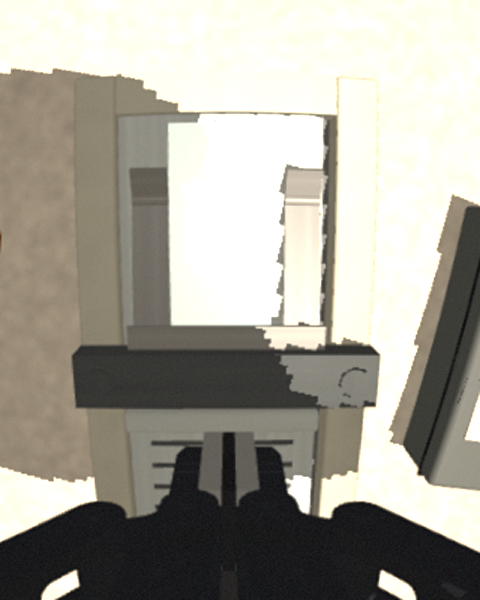

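The front edge (row 113) is at or next to the end stop. I'll push a little further to confirm contact by force.

Call:
apply_moves(deltas=[[0.002,0,0,0,0,0,1],[0.004,0,0,0,0,0,1],[0.005,0,0,0,0,0,1],[0.005,0,0,0,0,0,1]])

```text
time: 7.68
tool_pos: [0.5863, 0.0693, 0.028]
tcp_rot: [1.9, 2.473, -0.0]
wrist_force: [10.5, -36.2, 14.3]
width: -0.002
```

Force rose to 37 N with no further movement, so it is on the stop. I'll unload push and press together, then lift clear.

Call:
apply_moves(deltas=[[-0.005,0,-0.002,0,0,0,1],[-0.009,0,-0.004,0,0,0,1],[-0.0115,0,-0.0055,0,0,0,1],[-0.013,0,-0.0075,0,0,0,1],[-0.0135,0,-0.012,0,0,0,1],[-0.0135,0,-0.03,0,0,0,1],[-0.0135,0,-0.06,0,0,0,1],[-0.0135,0,-0.09,0,0,0,1]])

```text
time: 8.35
tool_pos: [0.5776, 0.0666, 0.1107]
tcp_rot: [-1.916, -2.485, 0.005]
wrist_force: [0.6, 0.7, 1.1]
width: 0.001
```

Call:
apply_moves(deltas=[[-0.03,0,-0.03,0,0,0,1],[-0.06,0,-0.06,0,0,0,1],[-0.08,0,-0.06,0,0,0,1],[-0.08,0,-0.06,0,0,0,1],[-0.08,0,-0.06,0,0,0,1],[-0.08,0,-0.06,0,0,0,1]])

```text
time: 8.85
tool_pos: [0.5989, -0.0106, 0.1706]
tcp_rot: [-1.918, -2.485, 0.002]
wrist_force: [-0.5, -0.9, 0.7]
width: 0.005
```

Run:
```python
from h import *
import cv2
s=status.read_state(); a=vision.read_camera("wrist")[:,:,::-1]
np.savez("w6.npz",p=s["tool_pos"],r=s["tcp_rot"])
print(s["time"],s["tool_pos"],s["wrist_force"])
cv2.imwrite("pics/w6.png",cv2.convertScaleAbs(cv2.resize(a[0:300,200:440],None,fx=2,fy=2,interpolation=cv2.INTER_CUBIC),alpha=1.3))
```

```text
8.85 [ 0.59889901 -0.01056602  0.17056439] [-0.45136299 -0.8896823   0.69264186]
```

View pics/w6.png

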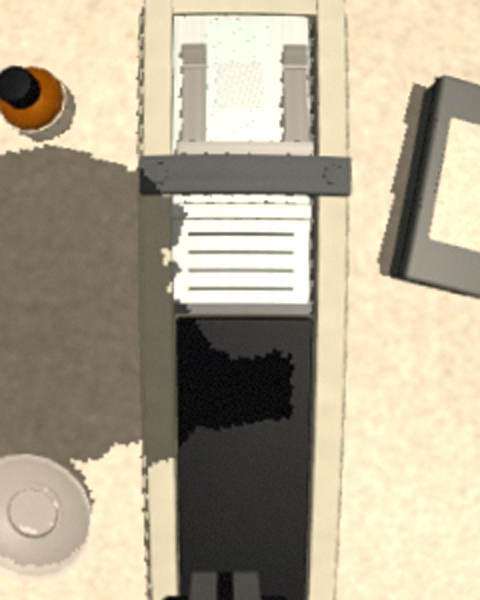

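The holder is under the bridge with its front edge (crop row ~15) at the stop. The tail (row ~303) is past the bed edge (row ~316), with a strip of track between. A numeric check follows.

Run:
```python
from h import *
d=np.load("w6.npz"); s=dict(tool_pos=d["p"],tcp_rot=d["r"])
e=np.array([np.cos(yaw),np.sin(yaw)])
X=lambda r,z:(wback((200+241/2,r/2),z,s)[:2]-cen)@e
print("front",X(15.5,.028),"stop",X(12.5,.03),"tail",X(303,.028),"bed up",X(316,.025),"bed down",X(316,.0194),"bridge",X(157,.04),X(195,.04))
```

```text
front 0.12067369652906504 stop 0.12124727733746435 tail 0.005981794521395885 bed up 0.0008003110322161728 bed down 0.00047838934645727505 bridge 0.06058308479913338 0.046344133655989515
```

```bash
python3 -c "
from workcell import status, job
print(job.finish_job()); s=status.read_state(); print(s['time'],s['wrist_force'])"
```

```text
the job is handed in; nothing more can be done
None
the job is handed in; nothing more can be done
```

The holder is loaded and the job is handed in; the handover gave no verdict. I pressed the grooved pad with closed fingertips until the bed was on its stop (about 14 N). I then slid the holder under the bridge and leaf springs until it stopped moving while the push rose to about 37 N, and lifted clear by about 8.9 s.

**Holder position:** in the last picture its front edge is within about 1 mm of the end stop. Its tail is about 5 mm past the bed edge, where 5.5 mm is expected.

**Other checks:** the wrist force is back near zero. No contact with the bystanders was planned or felt, but I did not measure their positions again.

**Not confirmed:** that the bed popped up. The top-down picture can't show its height; the tail being past the bed edge suggests it did.

**Disagreement:** the top and wrist cameras differed by about 3 to 4 mm across the channel. I used the wrist camera, and the fingertips landed centred on the pad.

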